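# Make room in the row and put the tin back

### The arm

A 6-joint arm with a two-finger parallel gripper is mounted at the origin on the work surface. World frame = base frame: x ahead of the robot, y to its left, z up, the work surface at z = 0. Lengths are in mm, angles in rad, forces in N, time in s.
With the tool pointing down it reaches from about 350 to 775 mm from the base axis. Payload 7.3 kg.
Tool frame: the origin (TCP) lies on the front face of the gripper's body, between the roots of the fingers; the fingertips stand 66 mm ahead of it and the grasp point (between the pads) lies 47 mm ahead of it (bot.tip_extent is the distance from the TCP to the fingertips, in mm); z points along the fingers, y is the line along which they close (so a half turn about z gives the same grasp; the last joint's range is limited). The gripper opens to 92 mm and grips with 3 to 60 N. Pads are 19 mm wide; open, the fingers measure 130 mm over their backs; the gripper's body (75 mm by 190 mm) begins 47 mm behind the grasp point.
Start: joints at [1.111, 0.342, 1.524, -0, 1.275, -0.146], TCP at [162.037, 499.382, 292.241] pointing down, gripper open.
Joint ranges: [-2.53, 2.53], [-0.77, 2.02], [0.04, 2.7], [-1, 4.14], [0.28, 2.66], [-3.11, 3.11]. Speed limits (rad/s): [2.57, 2.57, 3.14, 3.14, 3.14, 3.14].

### API

Orientations are given as [roll, pitch, yaw] about the fixed x, y, z axes, in that order (R = Rz(yaw) Ry(pitch) Rx(roll)).
In Python, from plant import readout, viewer, order, bot gives the robot as it stands.
- The arm moves only by the shell command python3 -m creep 'ROWS'. ROWS is text: rows parted by semicolons, each of 7 numbers parted by spaces: the shift along the world's x, y, z in m, then the turn, a rotation vector about the world's x, y, z in rad, then the opening in per cent of the stroke, from 0 (shut) to 100 (fully open). A call has 1 to 8 rows; each row shifts and turns the commanded pose from where the row before left it; what a row does not reach is not made up. A row lasts 1/12 s, in which the tool goes at most 41.7 mm and 7.16 degrees, less where a joint would pass 70% of its speed; a pose out of reach is approached as far as the arm can. A call is refused whole if a number of a shift passes 0.0417 or a number of a turn 0.125, either way. A call with a gripper value outside its range is refused whole. The fingers move at their own pace and stop on an object; the grip force is fixed at half the most. Time passes only in rows, so rows that do not move let the fingers close. It gives the time, the measured TCP pose, the force, the opening and the grip force at its end, in the units of the state.
- readout.get_obs(): the state, without advancing time (a new reading comes with each control period).
- viewer.capture(name): name is "side" or "top"; returns the picture (384x512x3 uint8, red, green, blue); there is no depth.
- viewer.camera_info(name): a dict with "fx", "fy", "cx", "cy" (pixels), "D" ([k1, k2, p1, p2, k3] as OpenCV has them; the pictures are not rectified), "origin" and "rotation" of the camera in the world. Camera axes: x right, y up, looking along -z (the intrinsics and any distortion apply to the point x, -y, -z); pixel columns grow to the right and rows downward; lengths in mm; the calibration is good to about 2 mm. A picture is of the moment at which its call begins. camera_info takes no time and is no camera call.
- order.close_job(): hands the job in; it is judged then, once.
The state is a dict: "time": time; "joint_positions": joint angles; "dq": joint speeds; "tau": joint torques, N m; "tool_pos": TCP position; "tcp_rot": TCP orientation; "contact_force": force on the tool from outside, world axes, zero at the start; "moment": the same for the moment, N m; "grip_width": finger opening in mm; "finger_force": force on a finger pad.
Only numpy, scipy, OpenCV 4.12 (cv2) and the standard library are available. Lean on these libraries where they do the work, as an engineer would, in place of code of your own. Each camera call takes 0.05 s, during which the arm holds its last target. There are 200 camera calls.

### The job

In the wooden rack on the bench a tight row of steel tins stands between two steel end stops. Gently nudge the two tall tins of the row apart, pushing their groups along until each is up against its stop, then slide the loose tall tin down into the gap between them until it stands on the rack's board. Do not press hard on tins or stops or drop the tin, leave all five tins standing upright in one straight row, let go, and do not disturb the other things on the bench.

Things in the scene. Friction and masses are not known exactly. Their poses are not given: they have to be found in the camera images.
- rack: Fixed rack: plywood board 160 mm (its x) by 340 mm (its y), top face 15 mm above the origin, with 24 mm high rims along the long edges (inner faces at x = -80 and +80 mm). Origin: centre of its underside, z up. Four tins stand on it in a row along y, near x = 0, faces parallel to the rack's axes, 0 to 3 mm apart, with 3 to 40 mm free at each end of the row.
- stops: The two upright steel stops that end the row: 70 mm along the rack's x, 62 high, inner faces 223 mm apart; they flex 1 mm per 10 N. Its origin is just the rack's: the pair is clamped up to 17 mm off the middle along y, unreported: find by contact. Only with both groups against the stops is the gap wide enough (about 47 mm). A group slides at up to 7 N; over 25 N on a stop is too hard.
- tall_a: Tall rectangular steel tin, 50 mm (its x) by 44 mm (its y) by 92 mm high, plus a black screw cap 22 mm across and 12 mm high on top (10 mm to its +x). Mass 0.11 to 0.22 kg. Origin: centre of its underside, z up. In the row, next to tall_b, on its rack -y side. The pair may stand at either end of the row.
- tall_b: Tall rectangular steel tin, 50 mm (its x) by 44 mm (its y) by 92 mm high, plus a black screw cap 22 mm across and 12 mm high on top (10 mm to its +x). Mass 0.11 to 0.22 kg. Origin: centre of its underside, z up. In the row, next to tall_a, on its rack +y side.
- short_a: Short tin of the row: the same 50 mm (x) by 44 mm (y) footprint but only 66 mm high plus the 12 mm cap, up to 0.18 kg. Origin: centre of its underside. Stays in the row; may be pushed along by its neighbour.
- short_b: Short tin of the row: the same 50 mm (x) by 44 mm (y) footprint but only 66 mm high plus the 12 mm cap, up to 0.18 kg. Origin: centre of its underside. Stays in the row; may be pushed along by its neighbour.
- loose_tin: Tall rectangular steel tin, 50 mm (its x) by 44 mm (its y) by 92 mm high, plus a black screw cap 22 mm across and 12 mm high on top (10 mm to its +x). Mass 0.11 to 0.22 kg. Origin: centre of its underside, z up. Stands alone on the bench left of the rack, yaw within 0.5 rad. Goes between tall_a and tall_b, its x along the rack's x.
- spare_tin: Bystander: a short tin (66 mm plus cap) standing alone on the bench beyond the loose one. Leave alone.
- mug: Bystander: white mug, 80 mm across, 90 mm high. Leave alone.
- tape: Bystander: roll of tape lying flat, 90 mm across, 24 mm high. Leave alone.
- jar: Bystander: glass jar, 60 mm across, 80 mm high. Leave alone.

How it is judged:
By the outcome, as a careful person would: the job done as asked, in the order asked, and still so for the second after the job is handed in, with the robot touching nothing.
It also fails if it takes over 72 s, if anything falls off the work surface, if the arm or the gripper's body presses on something with over 40 N, if the wrist force passes 120 N, or if a joint passes its speed limit or range.

## Working session

There is one attempt and no reset: what is moved stays moved. The work goes in short steps, Python scripts to look and compute and a shell command to move; the robot and the scene stay as the last step left them, time stands still between calls to the robot, and variables do not carry over. Pictures are saved under pics/ and viewed, at most 10 in all, crops included, and the job is handed in when it is done.

```bash
ls; mkdir -p pics; python3 - <<'E'
from plant import readout, viewer, order, bot
import cv2, numpy as np
print(readout.get_obs())
for n in ("side","top"):
    im=viewer.capture(n); cv2.imwrite(f"pics/{n}0.png",im[:,:,::-1]); print(n,viewer.camera_info(n))
a=cv2.imread("pics/side0.png");b=cv2.imread("pics/top0.png")
E
```

```text
pics
{'time': 0.0, 'joint_positions': array([ 1.11102982e+00,  3.42738767e-01,  1.52498540e+00, -2.01823184e-05,
        1.27538088e+00, -1.45996560e-01]), 'dq': array([-1.09320587e-03,  8.91318181e-05,  1.32870566e-03,  5.44280337e-04,
        1.61872381e-03,  2.39005895e-04]), 'tau': array([ 1.07210446e-03, -4.31241131e+01, -2.44225788e+01,  7.18824542e-02,
        5.58572123e-02, -1.28434071e-04]), 'tool_pos': array([161.89133835, 499.11118947, 291.54758623]), 'tcp_rot': array([-3.14009354e+00, -2.00927319e-04,  2.82782844e+00]), 'contact_force': array([0.25091595, 1.08960667, 0.17997027]), 'moment': array([-0.02114814,  0.00903098,  0.06303301]), 'finger_force': 0.0, 'grip_width': 91.56396856541359}
side {'fx': 428.3274845042339, 'fy': 428.3274845042339, 'cx': 252.02078313061577, 'cy': 189.640999298411, 'D': array([-0.0025893,  0.       ,  0.       ,  0.       ,  0.       ]), 'origin': array([-241.38670475, -748.16747559,  703.13025729]), 'rotation': array([ 1.04002346,  0.01958794, -0.81017017])}
top {'fx': 384.0238316557989, 'fy': 384.0238316557989, 'cx': 252.56926144916008, 'cy': 186.86909556867434, 'D': array([0.00755147, 0.        , 0.        , 0.        , 0.        ]), 'origin': array([ 435.29405864,   11.82472065, 1228.02620211]), 'rotation': array([ 0.08316828,  0.00965689, -1.54247213])}
```

View pics/top0.png

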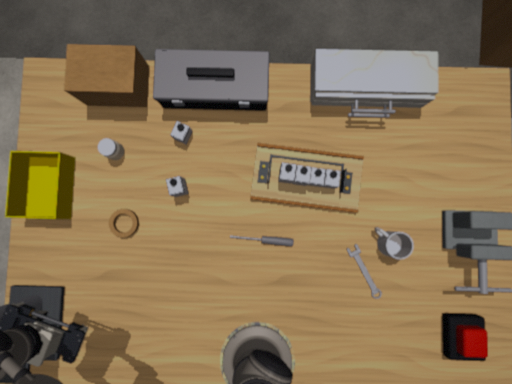

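View pics/side0.png

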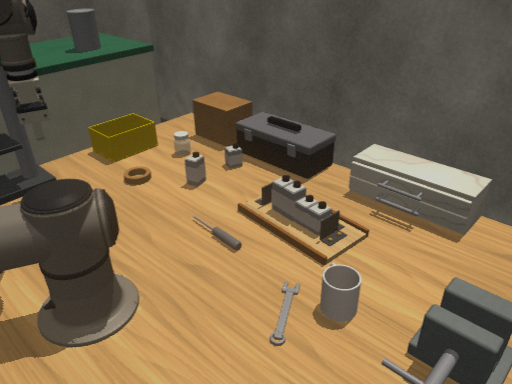

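Top view: rack is centred near px (306,178), loose tin (176,186), spare tin (181,131), jar (109,149), tape (123,223), mug (397,245). In the side view the tall pair appears to be the left (+y) end of the row, near (288,190).

```bash
python3 - <<'E'
import cv2, numpy as np
b=cv2.imread("pics/top0.png");a=cv2.imread("pics/side0.png")
A=cv2.resize(b[135:220,160:370],None,fx=3.8,fy=3.8,interpolation=cv2.INTER_CUBIC)[:300]
A=cv2.resize(b[140:218,160:370],(800,297),interpolation=cv2.INTER_CUBIC)
B=cv2.resize(a[145:257,175:375],(530,297),interpolation=cv2.INTER_CUBIC)
B=np.hstack([B,np.zeros((297,270,3),np.uint8)])
cv2.imwrite("pics/crop.png",np.vstack([A,B]))
E
```

```text
(no output)
```

View pics/crop.png

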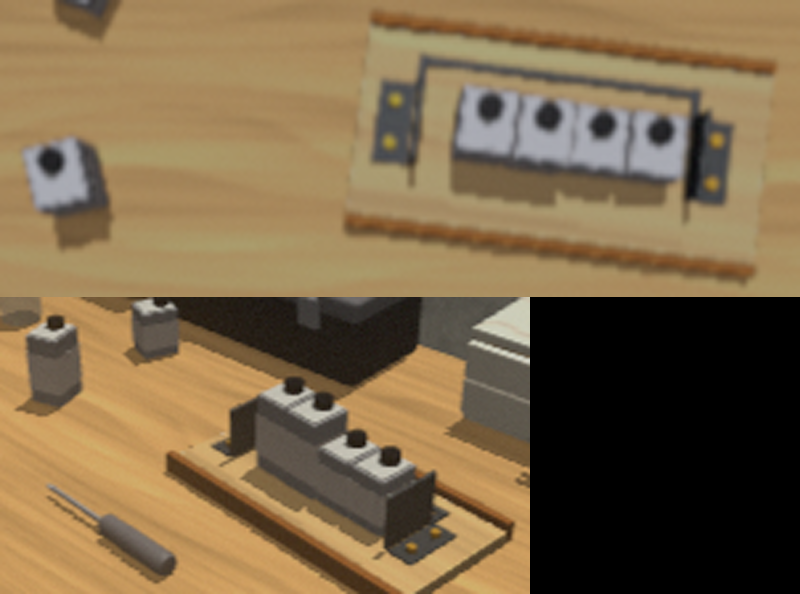

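Left two tins of the row (crop caps (490,107) and (548,117)) are the tall pair, at the +y end. The free room is mostly on the +y side, crop x 418 to 458. The loose tin's cap is at crop (51,160).

```bash
cat > h.py <<'E'
import cv2, numpy as np
from scipy.spatial.transform import Rotation as R
from plant import viewer, readout
def ray(name,uv,z):
    c=viewer.camera_info(name); K=np.array([[c['fx'],0,c['cx']],[0,c['fy'],c['cy']],[0,0,1]])
    p=cv2.undistortPoints(np.array(uv,float).reshape(-1,1,2),K,c['D'])[:,0]
    d=np.c_[p[:,0],-p[:,1],-np.ones(len(p))]@R.from_euler('xyz',c['rotation']).as_matrix().T
    o=c['origin']; return o+d*((z-o[2])/d[:,2])[:,None]
def proj(name,X):
    c=viewer.camera_info(name); K=np.array([[c['fx'],0,c['cx']],[0,c['fy'],c['cy']],[0,0,1]])
    Y=(np.atleast_2d(X)-c['origin'])@R.from_euler('xyz',c['rotation']).as_matrix()
    return cv2.projectPoints(Y*[1,-1,-1],np.zeros(3),np.zeros(3),K,c['D'])[0][:,0]
def blobs(mask,box,lo,hi,s=6):
    x0,y0,x1,y1=box; out=[]
    for k in cv2.findContours(mask,cv2.RETR_CCOMP,cv2.CHAIN_APPROX_NONE)[0]:
        a=cv2.contourArea(k)/s/s
        if lo<a<hi:
            m=cv2.moments(k); r=cv2.minAreaRect(k)
            box4=cv2.boxPoints(r)/s+[x0,y0]-.5+.5/s
            out.append((a,np.array([m['m10'],m['m01']])/m['m00']/s+[x0,y0]-.5+.5/s,box4))
    return sorted(out,key=lambda t:t[1][0])
def crop(im,box,s=6):
    x0,y0,x1,y1=box; return cv2.resize(im[y0:y1,x0:x1],None,fx=s,fy=s,interpolation=cv2.INTER_CUBIC)
E
python3 - <<'E'
from h import *
np.set_printoptions(precision=2,suppress=True)
im=cv2.imread("pics/top0.png")
for nm,box in (("row",(255,145,362,212)),("loose",(160,170,195,205))):
    c=crop(im,box); hsv=cv2.cvtColor(c,cv2.COLOR_BGR2HSV)
    w=((hsv[...,1]<50)&(hsv[...,2]>140)).astype(np.uint8); w=w
    d=(hsv[...,2]<75).astype(np.uint8)
    fill=cv2.morphologyEx(w,cv2.MORPH_CLOSE,np.ones((31,31)))
    print(nm,"white")
    for a,m,b in blobs(fill,box,60,2000):
        zs=107 if nm=="row" else 92
        print(a,m,ray("top",m,zs)[0],ray("top",b,zs)[:,:2].tolist())
    print("dark")
    for a,m,b in blobs(d,box,8,400): print(a,m,*[ray("top",m,z)[0,:2] for z in ((119,93) if nm=="row" else (104,))],b.round(1).tolist())
    if nm=="row":
        rim=((hsv[...,0]<14)&(hsv[...,1]>120)&(hsv[...,2]>60)).astype(np.uint8)
        print("rim")
        for a,m,b in blobs(rim,box,60,2000): print(a,m,ray("top",m,24)[0,:2],ray("top",b,24)[:,:2].round(1).tolist())
im=cv2.imread("pics/side0.png")
for nm,box in (("row",(260,165,345,240)),("loose",(180,145,212,190))):
    c=crop(im,box); hsv=cv2.cvtColor(c,cv2.COLOR_BGR2HSV)
    d=(hsv[...,2]<45).astype(np.uint8)
    for a,m,b in blobs(d,box,8,100): print(nm,a,m,*[ray("side",m,z)[0,:2] for z in ((113,87) if nm=="row" else (98,))])
E
```

```text
row white
937.5972222222222 [309.62 174.08] [ 570.62 -140.92  107.  ] [[556.2847063718507, -51.34197197025371], [605.8479357964043, -57.46893910481579], [584.6146189045978, -231.45860420471197], [535.3103164845166, -224.74284245868526]]
dark
25.541666666666668 [288.26 167.78] [585.94 -77.01] [589.47 -79.1 ] [[285.6, 164.7], [290.9, 164.7], [290.9, 170.9], [285.6, 170.9]]
34.02777777777778 [292.77 182.16] [544.29 -90.92] [546.84 -93.32] [[278.9, 181.3], [279.2, 179.3], [306.4, 183.1], [306.1, 185.1]]
26.555555555555557 [303.54 170.14] [ 580.23 -121.46] [ 583.62 -124.58] [[299.8, 171.6], [302.6, 166.0], [307.4, 168.4], [304.6, 174.0]]
25.444444444444443 [317.81 172.42] [ 574.69 -162.91] [ 577.95 -167.  ] [[313.8, 172.8], [318.2, 168.5], [321.8, 172.2], [317.5, 176.5]]
26.666666666666668 [333.07 174.08] [ 571.03 -207.1 ] [ 574.21 -212.24] [[329.0, 173.7], [334.0, 170.1], [337.2, 174.6], [332.2, 178.2]]
130.55555555555557 [343.39 181.55] [ 550.06 -237.12] [ 552.75 -242.96] [[338.9, 192.0], [340.8, 168.3], [350.8, 169.1], [348.9, 192.8]]
rim
loose white
220.93055555555554 [173.85 184.9 ] [529.07 259.74  92.  ] [[547.0369990410263, 287.12105630468375], [558.4240761128386, 245.0481381394391], [510.0319546378421, 231.27982740380898], [498.7099037827589, 273.2078476674857]]
dark
27.555555555555557 [172.99 181.9 ] [536.89 260.06] [[168.8, 181.7], [172.8, 177.7], [177.2, 182.0], [173.2, 186.0]]
50.25 [182.86 188.47] [518.3  230.11] [[174.2, 195.5], [181.3, 178.0], [191.5, 182.1], [184.4, 199.6]]
row 22.902777777777775 [285.51 178.28] [588.66 -73.74] [625.23 -44.02]
row 20.444444444444446 [296.68 184.45] [ 581.93 -119.4 ] [618.2 -91.7]
row 21.847222222222225 [309.2  198.69] [ 544.74 -190.54] [ 579.38 -165.97]
row 17.694444444444446 [321.71 205.81] [ 538.19 -235.01] [ 572.53 -212.41]
```

```bash
python3 - <<'E'
from h import *
np.set_printoptions(precision=2,suppress=True)
im=cv2.imread("pics/top0.png")
for x in (275,330,350):
    col=cv2.cvtColor(im[:,x:x+1],cv2.COLOR_BGR2HSV)[:,0]
    print(x,[(i,*col[i]) for i in list(range(142,162,2))+list(range(196,214,2))])
# rim: strong excess of red over blue relative to value (saturated), fit upper/lower lines
sat=cv2.cvtColor(im,cv2.COLOR_BGR2HSV).astype(float)
for nm,z,(r0,r1),sl in (("upper",24,(145,162),None),("lower",24,(194,214),None)):
    P=[]
    for x in range(262,354):
        mid=(148 if nm=="upper" else 202)+ (x-260)*0.12
        rows=np.arange(int(mid)-6,int(mid)+8); w=np.clip(sat[rows,x,1]-np.median(sat[rows,x,1])-15,0,None)
        if w.sum()>30: P.append((x,(w*rows).sum()/w.sum()))
    P=np.array(P); W=ray("top",P,z); l=cv2.fitLine(W[:,:2].astype(np.float32),cv2.DIST_HUBER,0,.01,.01).ravel()
    print(nm,len(P),"slope dx/dy",l[0]/l[1],l)
E
```

```text
275 [(142, np.uint8(18), np.uint8(117), np.uint8(163)), (144, np.uint8(17), np.uint8(125), np.uint8(153)), (146, np.uint8(14), np.uint8(169), np.uint8(134)), (148, np.uint8(17), np.uint8(124), np.uint8(119)), (150, np.uint8(24), np.uint8(80), np.uint8(168)), (152, np.uint8(26), np.uint8(75), np.uint8(170)), (154, np.uint8(20), np.uint8(83), np.uint8(154)), (156, np.uint8(12), np.uint8(14), np.uint8(88)), (158, np.uint8(19), np.uint8(92), np.uint8(150)), (160, np.uint8(20), np.uint8(96), np.uint8(170)), (196, np.uint8(18), np.uint8(98), np.uint8(167)), (198, np.uint8(18), np.uint8(111), np.uint8(152)), (200, np.uint8(15), np.uint8(170), np.uint8(132)), (202, np.uint8(15), np.uint8(139), np.uint8(110)), (204, np.uint8(20), np.uint8(109), np.uint8(154)), (206, np.uint8(19), np.uint8(108), np.uint8(170)), (208, np.uint8(20), np.uint8(105), np.uint8(170)), (210, np.uint8(19), np.uint8(107), np.uint8(170)), (212, np.uint8(20), np.uint8(105), np.uint8(170))]
330 [(142, np.uint8(17), np.uint8(115), np.uint8(167)), (144, np.uint8(17), np.uint8(114), np.uint8(163)), (146, np.uint8(17), np.uint
[... 1226 characters left out ...]
), np.uint8(128)), (158, np.uint8(19), np.uint8(99), np.uint8(147)), (160, np.uint8(22), np.uint8(86), np.uint8(170)), (196, np.uint8(19), np.uint8(94), np.uint8(171)), (198, np.uint8(21), np.uint8(91), np.uint8(169)), (200, np.uint8(22), np.uint8(86), np.uint8(169)), (202, np.uint8(21), np.uint8(90), np.uint8(170)), (204, np.uint8(21), np.uint8(87), np.uint8(170)), (206, np.uint8(19), np.uint8(96), np.uint8(168)), (208, np.uint8(17), np.uint8(118), np.uint8(151)), (210, np.uint8(14), np.uint8(170), np.uint8(129)), (212, np.uint8(16), np.uint8(138), np.uint8(105))]
upper 92 slope dx/dy 0.10431 [   0.1     0.99  653.57 -176.45]
lower 92 slope dx/dy 0.10023063 [   0.1     1.    483.76 -147.  ]
```

```bash

python3 -m creep '0.0208 -0.0287 -0.003 0 0 -0.068 100;0.0208 -0.0287 -0.003 0 0 -0.068 100;0.0208 -0.0287 -0.003 0 0 -0.068 100;0.0208 -0.0287 -0.003 0 0 -0.068 100;0.0208 -0.0287 -0.003 0 0 -0.068 100;0.0208 -0.0287 -0.003 0 0 -0.068 100;0.0208 -0.0287 -0.003 0 0 -0.068 100'
python3 -m creep '0.0208 -0.0287 -0.003 0 0 -0.068 100;0.0208 -0.0287 -0.003 0 0 -0.068 100;0.0208 -0.0287 -0.003 0 0 -0.068 100;0.0208 -0.0287 -0.003 0 0 -0.068 100;0.0208 -0.0287 -0.003 0 0 -0.068 100;0.0208 -0.0287 -0.003 0 0 -0.068 100;0.0208 -0.0287 -0.003 0 0 -0.068 100'
python3 -m creep '0.0208 -0.0287 -0.003 0 0 -0.068 100;0.0208 -0.0287 -0.003 0 0 -0.068 100;0.0208 -0.0287 -0.003 0 0 -0.068 100;0.0208 -0.0287 -0.003 0 0 -0.068 100;0.0208 -0.0287 -0.003 0 0 -0.068 100;0.0208 -0.0287 -0.003 0 0 -0.068 100;0 0 0 0 0 0 100;0 0 0 0 0 0 100'
```

```text
time: 0.68
tool_pos: [308.1, 296.9, 271.0]
tcp_rot: [-3.141, -0.0, 2.349]
contact_force: [0.6, 0.9, 0.2]
grip_width: 91.4
finger_force: 0.0
time: 1.27
tool_pos: [453.8, 95.9, 249.9]
tcp_rot: [-3.141, -0.0, 1.872]
contact_force: [0.4, 0.3, -0.6]
grip_width: 91.8
finger_force: 0.0
time: 1.93
tool_pos: [578.2, -76.0, 231.0]
tcp_rot: [-3.14, -0.0, 1.466]
contact_force: [0.0, -1.0, 0.0]
grip_width: 91.4
finger_force: 0.0
```

```bash

python3 -m creep '-0.001 0.0015 -0.025 0 0 0.003 100;0 0 -0.025 0 0 0 100;0 0 -0.025 0 0 0 100;0 0 -0.015 0 0 0 100;0 0 -0.008 0 0 0 100;0 0 0 0 0 0 100'
python3 -m creep '0 0 0 0 0 0 60;0 0 0 0 0 0 60;0 0 0 0 0 0 60;0 0 0 0 0 0 60;0 0 0 0 0 0 60;0 0 0 0 0 0 60'
python3 -m creep '0 0 0 0 0 0 54;0 0 0 0 0 0 50;0 0 0 0 0 0 45;0 0 0 0 0 0 45;0 0 0 0 0 0 45'
```

```text
time: 2.43
tool_pos: [575.7, -71.9, 132.7]
tcp_rot: [-3.138, -0.001, 1.472]
contact_force: [0.0, 1.2, -0.3]
grip_width: 91.8
finger_force: 0.0
time: 2.93
tool_pos: [577.2, -73.2, 134.7]
tcp_rot: [3.141, 0.0, 1.471]
contact_force: [-1.3, -0.5, -0.3]
grip_width: 57.2
finger_force: 0.0
time: 3.35
tool_pos: [577.1, -73.2, 134.4]
tcp_rot: [3.141, 0.0, 1.471]
contact_force: [0.5, 0.6, 2.4]
grip_width: 49.6
finger_force: 30.0
```

```bash

python3 -m creep '0.0001 0.001 0 0 0 0 45;0.0002 0.002 0 0 0 0 45;0.00025 0.0025 0 0 0 0 45;0.00025 0.0025 0 0 0 0 45;0.00025 0.0025 0 0 0 0 45;0.00025 0.0025 0 0 0 0 45;0.0002 0.002 0 0 0 0 45;0.0001 0.001 0 0 0 0 45'
python3 -m creep '0.0001 0.001 0 0 0 0 45;0.0001 0.001 0 0 0 0 45;0.0001 0.001 0 0 0 0 45;0.0001 0.001 0 0 0 0 45'
```

```text
time: 4.02
tool_pos: [578.8, -56.8, 134.4]
tcp_rot: [3.141, 0.0, 1.471]
contact_force: [0.2, -1.9, 4.5]
grip_width: 50.2
finger_force: 30.0
time: 4.35
tool_pos: [579.1, -53.2, 134.4]
tcp_rot: [3.141, 0.0, 1.471]
contact_force: [-0.6, -3.0, 3.7]
grip_width: 49.8
finger_force: 30.0
```

```bash
for i in 1 2; do python3 -m creep '0.0001 0.001 0 0 0 0 45;0.0001 0.001 0 0 0 0 45;0.0001 0.001 0 0 0 0 45' | grep -E 'tool|contact'; done
```

```text
tool_pos: [579.4, -50.1, 134.4]
contact_force: [0.0, -2.6, 4.8]
tool_pos: [579.7, -47.1, 134.4]
contact_force: [0.0, -2.4, 5.9]
```

```bash
python3 -m creep '0.0001 0.001 0.0002 0 0 0 45;0.0001 0.001 0 0 0 0 45;0.0001 0.001 0 0 0 0 45' | grep -E 'tool|contact';  python3 -m creep '0.0001 0.001 0 0 0 0 45;0.0001 0.001 0 0 0 0 45'| grep -E 'tool|contact'
```

```text
tool_pos: [579.9, -44.2, 134.4]
contact_force: [-1.0, -6.4, 3.3]
tool_pos: [580.0, -43.4, 134.4]
contact_force: [-1.6, -11.6, 4.5]
```

```bash
python3 -m creep '0.0001 0.001 0 0 0 0 45;0.0001 0.001 0 0 0 0 45'| grep -E 'tool|contact'
```

```text
tool_pos: [580.1, -42.5, 134.5]
contact_force: [-3.0, -16.2, 3.6]
```

```bash
python3 -m creep '-0.0001 -0.001 0 0 0 0 45;-0.0001 -0.001 0 0 0 0 45;0 0 0 0 0 0 45;0 0 0 0 0 0 60;0 0 0 0 0 0 80;0 0 0 0 0 0 100;0 0 0 0 0 0 100;0 0 0 0 0 0 100'
python3 -m creep '0 0 0 0 0 0 100;-0.001 -0.01 0 0 0 0 100;-0.002 -0.02 0 0 0 0 100;-0.002 -0.02 0 0 0 0 100;-0.002 -0.02 0 0 0 0 100;-0.0005 -0.005 0 0 0 0 100;0 0 0 0 0 0 100;0 0 0 0 0 0 100'
```

```text
time: 6.1
tool_pos: [580.0, -41.7, 134.1]
tcp_rot: [-3.141, -0.0, 1.471]
contact_force: [-0.3, 0.3, -0.1]
grip_width: 76.7
finger_force: 0.0
time: 6.77
tool_pos: [572.5, -117.1, 134.4]
tcp_rot: [-3.141, -0.0, 1.47]
contact_force: [-1.0, 0.6, 0.4]
grip_width: 91.7
finger_force: 0.0
```

```bash
cat > rowpic.py <<'E'
import sys; from h import *
np.set_printoptions(precision=1,suppress=True)
im=viewer.capture("top")[:,:,::-1].copy(); cv2.imwrite(f"pics/{sys.argv[1]}.png",im)
s=viewer.capture("side")[:,:,::-1].copy(); cv2.imwrite(f"pics/{sys.argv[1]}_s.png",s)
A=cv2.resize(im[135:220,230:370],(560,340),interpolation=cv2.INTER_CUBIC)
B=cv2.resize(s[150:255,230:370],(320,240),interpolation=cv2.INTER_CUBIC)
C=np.zeros((340,800,3),np.uint8); C=np.zeros((580,560,3),np.uint8); C[:340]=A; C[340:,:320]=B
cv2.imwrite(f"pics/{sys.argv[1]}_c.png",C)
E
python3 rowpic.py p1
```

```text
(no output)
```

View pics/p1_c.png

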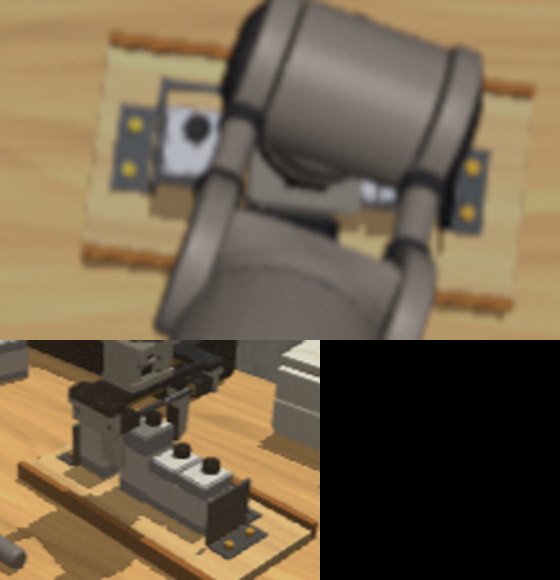

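tall_b stands upright against the +y stop, at crop (190,145). The gripper straddles tall_a. Now I grip tall_a and push its group to -y.

```bash
python3 -m creep '-0.0002 -0.002 0 0 0 0 100;0 0 0 0 0 0 60;0 0 0 0 0 0 60;0 0 0 0 0 0 60;0 0 0 0 0 0 60;0 0 0 0 0 0 60;0 0 0 0 0 0 52;0 0 0 0 0 0 45'
python3 -m creep '0 0 0 0 0 0 45;0 0 0 0 0 0 45;0 0 0 0 0 0 45'
python3 -m creep '-0.0001 -0.001 0 0 0 0 45;-0.0001 -0.001 0 0 0 0 45;-0.0001 -0.001 0 0 0 0 45;-0.0001 -0.001 0 0 0 0 45;-0.0001 -0.001 0 0 0 0 45'
python3 -m creep '-0.0001 -0.001 0 0 0 0 45;-0.0001 -0.001 0 0 0 0 45;-0.0001 -0.001 0 0 0 0 45' | grep -E 'tool|contact'
```

```text
time: 7.53
tool_pos: [572.4, -119.1, 134.4]
tcp_rot: [-3.142, -0.0, 1.471]
contact_force: [1.0, -0.5, -1.9]
grip_width: 49.8
finger_force: 24.0
time: 7.78
tool_pos: [572.4, -119.1, 134.4]
tcp_rot: [3.142, 0.0, 1.471]
contact_force: [-0.0, -0.3, 0.2]
grip_width: 50.0
finger_force: 30.0
time: 8.2
tool_pos: [571.9, -124.0, 134.4]
tcp_rot: [-3.142, -0.0, 1.471]
contact_force: [0.6, 2.7, 0.9]
grip_width: 49.4
finger_force: 30.0
tool_pos: [571.6, -127.1, 134.4]
contact_force: [-0.1, 2.7, 0.6]
```

```bash
python3 -m creep '-0.0001 -0.001 0 0 0 0 45;-0.0001 -0.001 0 0 0 0 45;-0.0001 -0.001 0 0 0 0 45' | grep -E 'tool|contact'
python3 -m creep '-0.0001 -0.001 0 0 0 0 45;-0.0001 -0.001 0 0 0 0 45' | grep -E 'tool|contact'
```

```text
tool_pos: [571.3, -130.2, 134.4]
contact_force: [0.1, 1.9, -0.3]
tool_pos: [571.1, -132.2, 134.4]
contact_force: [-0.3, 2.4, 0.0]
```

```bash
python3 -m creep '-0.0001 -0.001 0 0 0 0 45;-0.0001 -0.001 0 0 0 0 45' | grep -E 'tool|contact'
```

```text
tool_pos: [570.9, -134.2, 134.4]
contact_force: [-0.2, 2.5, -0.1]
```

```bash
python3 -m creep '-0.0001 -0.001 0 0 0 0 45;-0.0001 -0.001 0 0 0 0 45' | grep -E 'tool|contact'
```

```text
tool_pos: [570.7, -136.2, 134.4]
contact_force: [0.5, 1.9, 0.1]
```

```bash
python3 -m creep '-0.0001 -0.001 0 0 0 0 45;-0.0001 -0.001 0 0 0 0 45' | grep -E 'tool|contact'
```

```text
tool_pos: [570.5, -137.2, 134.5]
contact_force: [0.3, 9.9, 1.8]
```

```bash
python3 -m creep '-0.0001 -0.001 0 0 0 0 45;0 0 0 0 0 0 45' | grep -E 'tool|contact'
```

```text
tool_pos: [570.4, -137.5, 134.5]
contact_force: [-0.2, 9.3, 1.1]
```

```bash
python3 -m creep '-0.0001 -0.001 0 0 0 0 45;0 0 0 0 0 0 45' | grep -E 'tool|contact'
```

```text
tool_pos: [570.3, -137.9, 134.5]
contact_force: [0.7, 12.9, 2.2]
```

```bash
python3 -m creep '0.0001 0.0015 0 0 0 0 45;0 0 0 0 0 0 45;0 0 0 0 0 0 60;0 0 0 0 0 0 80;0 0 0 0 0 0 100;0 0 0 0 0 0 100;0 0 0 0 0 0 100;0.0009 0.009 0 0 0 0 100' | grep -E 'tool|contact|width'
python3 -m creep '0.0015 0.015 0 0 0 0 100;0.0016 0.016 0 0 0 0 100;0.0007 0.007 0 0 0 0 50;0 0 0 0 0 0 0;0 0 0 0 0 0 0;0 0 0 0 0 0 0;0 0 0 0 0 0 0;0 0 0 0 0 0 0' | grep -E 'tool|contact|width'
python3 -m creep '0 0 0 0 0 0 0;0 0 0 0 0 0 0;0 0 0 0 0 0 0;0 0 0 0 0 0 0' | grep -E 'tool|contact|width'
python3 -m creep '0.0004 0.004 0 0 0 0 0;0.0004 0.004 0 0 0 0 0;0.0002 0.002 0 0 0 0 0;0 0 0 0 0 0 0' | grep -E 'tool|contact|width'
```

```text
tool_pos: [571.4, -130.9, 134.5]
contact_force: [-1.1, -0.2, 0.1]
grip_width: 83.7
tool_pos: [575.1, -92.3, 134.4]
contact_force: [-0.0, 0.6, 0.7]
grip_width: 56.2
tool_pos: [575.1, -91.8, 134.4]
contact_force: [0.0, -0.0, -1.0]
grip_width: 29.3
tool_pos: [576.2, -80.9, 134.4]
contact_force: [-0.0, -0.3, 0.2]
grip_width: 3.3
```

```bash
python3 -m creep '0.0001 0.001 0 0 0 0 0;0 0.001 0 0 0 0 0' | grep -E 'tool|contact|width'
python3 -m creep '0.0001 0.001 0 0 0 0 0;0 0 0 0 0 0 0' | grep -E 'tool|contact'
python3 -m creep '0.0001 0.001 0 0 0 0 0;0 0 0 0 0 0 0' | grep -E 'tool|contact'
```

```text
tool_pos: [576.3, -79.6, 134.5]
contact_force: [0.6, -1.5, 1.4]
grip_width: 0.8
tool_pos: [576.4, -79.2, 134.5]
contact_force: [-0.2, -3.6, -0.2]
tool_pos: [576.4, -78.7, 134.5]
contact_force: [-1.4, -7.6, -1.1]
```

```bash
python3 -m creep '-0.0007 -0.007 0 0 0 0 0;-0.0007 -0.007 0 0 0 0 0;-0.0007 -0.007 0 0 0 0 0;-0.0004 -0.004 0 0 0 0 0;-0.0001 -0.001 0 0 0 0 0;0 0 0 0 0 0 0;0 0 0 0 0 0 0' | grep -E 'tool|contact|width'
python3 -m creep '-0.0001 -0.001 0 0 0 0 0;0 0 0 0 0 0 0' | grep -E 'tool|contact'
python3 -m creep '-0.0001 -0.001 0 0 0 0 0;0 0 0 0 0 0 0' | grep -E 'tool|contact'
```

```text
tool_pos: [573.8, -103.6, 134.4]
contact_force: [0.0, 0.5, -1.1]
grip_width: 0.4
tool_pos: [573.7, -104.5, 134.5]
contact_force: [0.3, -0.5, 0.3]
tool_pos: [573.7, -105.0, 134.5]
contact_force: [0.3, 4.1, 1.0]
```

```bash
python3 -m creep '-0.0001 -0.001 0 0 0 0 0;0 0 0 0 0 0 0' | grep -E 'tool|contact'
python3 -m creep '-0.0001 -0.001 0 0 0 0 0;0 0 0 0 0 0 0' | grep -E 'tool|contact'
```

```text
tool_pos: [573.6, -105.5, 134.5]
contact_force: [0.5, 6.7, 2.1]
tool_pos: [573.6, -105.8, 134.6]
contact_force: [0.8, 9.5, 2.4]
```

```bash
python3 -m creep '0.0005 0.006 0 0 0 0 0;0.0009 0.0085 0 0 0 0 0;0 0 0.01 0 0 0 0;0 0 0.025 0 0 0 0;0 0 0.03 0 0 0 0;0 0 0.03 0 0 0 0;0 0 0 0 0 0 0' | grep -E 'tool|contact|time'
python3 -m creep '-0.0047 0.035 0 0 0 -0.119 30;-0.0047 0.035 0 0 0 -0.119 60;-0.0047 0.035 0 0 0 -0.119 100;-0.0047 0.035 0 0 0 -0.119 100;-0.0047 0.035 0 0 0 -0.119 100;-0.0047 0.035 0 0 0 -0.119 100;-0.0047 0.035 0 0 0 -0.119 100;-0.0047 0.035 0 0 0 -0.119 100' | grep -E 'tool|contact'
python3 -m creep '-0.0047 0.035 0 0 0 -0.119 100;-0.0047 0.035 0 0 0 -0.123 100;0 0 0 0 0 0 100;0 0 0 0 0 0 100;0 0 0 0 0 0 100' | grep -E 'tool|contact|rot|time'
python3 rowpic.py p2
```

```text
time: 14.03
tool_pos: [577.2, -93.9, 236.5]
contact_force: [0.4, 0.1, 0.2]
tool_pos: [536.8, 188.4, 230.0]
contact_force: [1.0, -0.5, -1.0]
time: 15.12
tool_pos: [527.8, 256.5, 229.6]
tcp_rot: [3.141, 0.0, 0.279]
contact_force: [0.5, 0.1, -0.5]
```

View pics/p2_c.png

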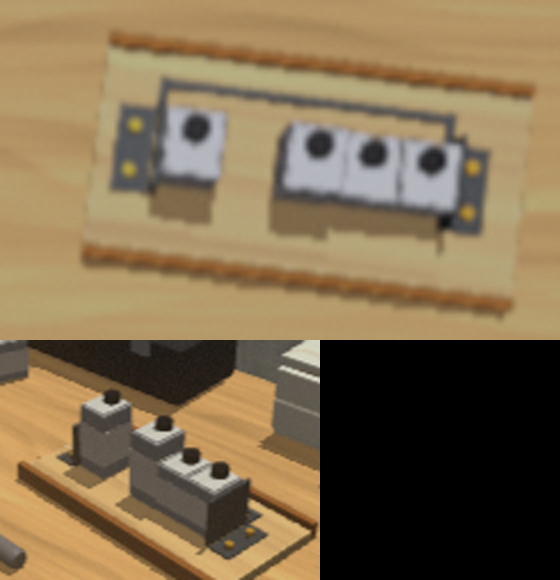

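```bash
python3 - <<'E'
from h import *
np.set_printoptions(precision=1,suppress=True)
im=cv2.imread("pics/p2.png"); box=(255,145,362,212)
c=crop(im,box); hsv=cv2.cvtColor(c,cv2.COLOR_BGR2HSV)
w=((hsv[...,1]<50)&(hsv[...,2]>140)).astype(np.uint8)
fill=cv2.morphologyEx(w,cv2.MORPH_CLOSE,np.ones((15,15)))
for a,m,b in blobs(fill,box,60,2000): print(a,m,ray("top",m,107)[0],ray("top",b,107)[:,:2].tolist())
d=(hsv[...,2]<75).astype(np.uint8)
for a,m,b in blobs(d,box,15,40): print(a,*[ray("top",m,z)[0,:2] for z in (119,93)])
E
```

```text
242.30555555555554 [278.3 169.9] [580.4 -49.  107. ] [[556.7715046674143, -23.356001021483277], [607.5218072517384, -28.663393833932812], [602.8169202523325, -73.65032340455772], [552.126991888905, -68.18460916748747]]
632.9166666666666 [321.5 176.1] [ 565.6 -175.7  107. ] [[548.689011589857, -112.88887335901089], [598.5123722760001, -119.31751601752951], [582.979580539518, -245.55507657024182], [533.3490924963086, -238.6976067174632]]
23.11111111111111 [588.3 -49. ] [591.9 -50.5]
24.194444444444443 [ 579.1 -138.7] [ 582.5 -142.2]
23.847222222222225 [ 573.3 -177.8] [ 576.5 -182.3]
24.902777777777775 [ 569.3 -220.5] [ 572.5 -225.9]
16.694444444444446 [ 525.9 -231. ] [ 528.1 -236.7]
```

The row is parted: tall_b is at its stop (crop 190,145) and the tall_a group (290–460,170) is tight against the other. The gap looks about 46 mm, and all tins are upright. Next I centre on the loose tin.

```bash
python3 -m creep '0 0.0015 -0.03 0 0 0 100;0 0 -0.03 0 0 0 100;0 0 -0.03 0 0 0 100;0 0 -0.015 0 0 0 100;0 0 -0.0065 0 0 0 60;0 0 0 0 0 0 60;0 0 0 0 0 0 60;0 0 0 0 0 0 60' | grep -E 'tool|contact|time|width'
python3 -m creep '0 0 0 0 0 0 55;0 0 0 0 0 0 55;0 0 0 0 0 0 50;0 0 0 0 0 0 45;0 0 0 0 0 0 40;0 0 0 0 0 0 40;0 0 0 0 0 0 40' 
```

```text
time: 15.88
tool_pos: [528.9, 258.2, 119.5]
contact_force: [0.5, 0.4, 0.1]
grip_width: 69.8
time: 16.47
tool_pos: [528.0, 258.5, 118.4]
tcp_rot: [-3.142, -0.001, 0.277]
contact_force: [-2.1, -0.2, 5.6]
grip_width: 43.8
finger_force: 30.0
```

Centred on the 44 mm faces; open, quarter turn, grip the 50 mm faces.

```bash
python3 -m creep '0 0 0 0 0 0 60;0 0 0 0 0 0 80;0 0 0 0 0 0 100;0 0 0 0 0 0 100;0 0 0 0 0 0 100;0 0 0 0 0 0 100;0 0 0 0 0 0.1208 100;0 0 0 0 0 0.1208 100' | grep -E 'tool|contact|time|width'
python3 -m creep '0 0 0 0 0 0.1208 100;0 0 0 0 0 0.1208 100;0 0 0 0 0 0.1208 100;0 0 0 0 0 0.1208 100;0 0 0 0 0 0.1208 100;0 0 0 0 0 0.1208 100;0 0 0 0 0 0.1208 100;0 0 0 0 0 0.1208 100' | grep -E 'tool|contact|time|width'
python3 -m creep '0 0 0 0 0 0.1208 100;0 0 0 0 0 0.1208 100;0 0 0 0 0 0.1208 100;0 0 0 0 0 0 100;0 0 0 0 0 0 65;0 0 0 0 0 0 65;0 0 0 0 0 0 65;0 0 0 0 0 0 65'
python3 -m creep '0 0 0 0 0 0 60;0 0 0 0 0 0 55;0 0 0 0 0 0 50;0 0 0 0 0 0 45;0 0 0 0 0 0 45;0 0 0 0 0 0 45' 
```

```text
time: 17.13
tool_pos: [527.8, 258.3, 117.9]
contact_force: [0.1, 0.1, -0.1]
grip_width: 90.0
time: 17.8
tool_pos: [527.8, 258.3, 117.9]
contact_force: [-0.0, 0.7, -0.3]
grip_width: 92.2
time: 18.47
tool_pos: [527.8, 258.3, 117.9]
tcp_rot: [3.142, 0.0, 1.846]
contact_force: [0.8, 0.6, -0.4]
grip_width: 69.6
finger_force: 0.0
time: 18.97
tool_pos: [527.9, 258.4, 118.0]
tcp_rot: [3.141, -0.0, 1.847]
contact_force: [0.9, -1.0, -0.6]
grip_width: 50.0
finger_force: 30.0
```

```bash
python3 -m creep '0 0 0.005 0 0 0 45;0 0 0.015 0 0 0 45;0 0 0.03 0 0 0 45;0 0 0.035 0 0 0 45;0 0 0.03 0 0 0 45;0 0 0.02 0 0 0 45;0.002 -0.015 0 0 0 -0.017 45;0.003 -0.025 0 0 0 -0.03 45' | grep -E 'tool|contact|time|width'
python3 -m creep '0.0047 -0.035 0 0 0 -0.037 45;0.0047 -0.035 0 0 0 -0.037 45;0.0047 -0.035 0 0 0 -0.037 45;0.0047 -0.035 0 0 0 -0.037 45;0.0047 -0.035 0 0 0 -0.037 45;0.0047 -0.035 0 0 0 -0.037 45;0.0047 -0.035 0 0 0 -0.037 45;0.0047 -0.035 0 0 0 -0.037 45' | grep -E 'tool|contact|time|width'
python3 -m creep '0.0032 -0.02 0 0 0 -0.034 45;0.0016 -0.01 0 0 0 0 45;0 0 0 0 0 0 45;0 0 0 0 0 0 45;0 0 0 0 0 0 45;0 0 0 0 0 0 45'
```

```text
time: 19.63
tool_pos: [532.9, 219.8, 255.1]
contact_force: [0.5, -0.5, -2.0]
grip_width: 49.9
time: 20.3
tool_pos: [570.2, -63.3, 253.2]
contact_force: [0.1, 0.3, -1.1]
grip_width: 49.8
time: 20.8
tool_pos: [575.1, -90.0, 253.0]
tcp_rot: [-3.141, -0.0, 1.473]
contact_force: [0.1, 0.4, -1.5]
grip_width: 50.0
finger_force: 30.0
```

```bash
python3 -m creep '0 -0.0022 -0.012 0 0 -0.002 45;0 0 -0.01 0 0 0 45;0 0 -0.004 0 0 0 45;0 0 0 0 0 0 45;0 0 0 0 0 0 45'
python3 rowpic.py p3
```

```text
time: 21.22
tool_pos: [575.2, -93.4, 226.7]
tcp_rot: [-3.141, -0.0, 1.469]
contact_force: [0.2, -0.4, -1.1]
grip_width: 49.8
finger_force: 30.0
```

View pics/p3_c.png

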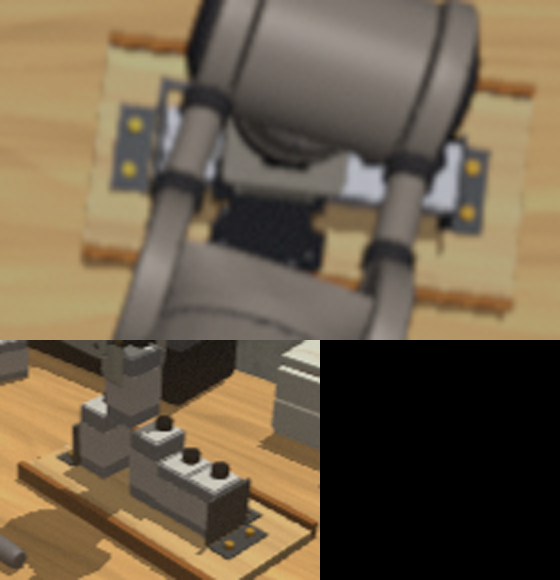

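The loose tin hangs over the gap, at side crop (133,385). Check the settled position before going down.

```bash
python3 -m creep '0 0 0 0 0 0 45;0 0 0 0 0 0 45;0 0 0 0 0 0 45;0 0 0 0 0 0 45' | grep tool; python3 -m creep '0 0 0 0 0 0 45' | grep tool
```

```text
tool_pos: [575.3, -93.9, 227.1]
tool_pos: [575.3, -93.9, 227.0]
```

```bash
python3 -m creep '0 0.0017 0 0 0 0 45;0 0 0 0 0 0 45;0 0 0 0 0 0 45;0 0 0 0 0 0 45' | grep -E 'tool|contact'; python3 -m creep '0 0 -0.002 0 0 0 45;0 0 -0.002 0 0 0 45;0 0 -0.001 0 0 0 45;0 0 0 0 0 0 45' | grep -E 'tool|contact'
```

```text
tool_pos: [575.2, -92.1, 226.9]
contact_force: [-0.7, 0.1, -0.7]
tool_pos: [575.1, -92.1, 221.5]
contact_force: [0.9, 0.2, -0.5]
```

```bash
python3 -m creep '0 0 -0.001 0 0 0 45;0 0 -0.001 0 0 0 45;0 0 -0.001 0 0 0 45;0 0 0 0 0 0 45' | grep -E 'tool|contact|rot'
```

```text
tool_pos: [575.2, -92.1, 218.7]
tcp_rot: [-3.141, -0.0, 1.468]
contact_force: [0.3, 0.0, -1.0]
```

```bash
python3 -m creep '0 0 -0.002 0 0 0 45;0 0 -0.002 0 0 0 45;0 0 -0.002 0 0 0 45;0 0 -0.002 0 0 0 45;0 0 -0.002 0 0 0 45;0 0 -0.002 0 0 0 45;0 0 0 0 0 0 45' | grep -E 'tool|contact'
```

```text
tool_pos: [575.0, -92.1, 206.4]
contact_force: [0.3, 1.1, -1.3]
```

```bash
python3 -m creep '0 0 -0.003 0 0 0 45;0 0 -0.003 0 0 0 45;0 0 -0.003 0 0 0 45;0 0 -0.003 0 0 0 45;0 0 -0.003 0 0 0 45;0 0 -0.003 0 0 0 45;0 0 -0.003 0 0 0 45;0 0 0 0 0 0 45' | grep -E 'tool|contact'
```

```text
tool_pos: [574.9, -92.1, 185.1]
contact_force: [0.6, -0.6, -0.7]
```

```bash
python3 -m creep '0 0 -0.003 0 0 0 45;0 0 -0.003 0 0 0 45;0 0 -0.003 0 0 0 45;0 0 -0.003 0 0 0 45;0 0 -0.003 0 0 0 45;0 0 -0.003 0 0 0 45;0 0 -0.003 0 0 0 45;0 0 0 0 0 0 45' | grep -E 'tool|contact'
```

```text
tool_pos: [575.0, -92.1, 164.1]
contact_force: [-1.2, 1.2, -2.9]
```

Down 28 mm more to about 136, then feel for the board.

```bash
python3 -m creep '0 0 -0.004 0 0 0 45;0 0 -0.004 0 0 0 45;0 0 -0.004 0 0 0 45;0 0 -0.004 0 0 0 45;0 0 -0.004 0 0 0 45;0 0 -0.003 0 0 0 45;0 0 -0.003 0 0 0 45;0 0 0 0 0 0 45' | grep -E 'tool|contact'; python3 -m creep '0 0 -0.001 0 0 0 45;0 0 -0.001 0 0 0 45;0 0 0 0 0 0 45' | grep -E 'tool|contact'
```

```text
tool_pos: [574.9, -92.1, 138.2]
contact_force: [-0.6, 0.5, -1.0]
tool_pos: [575.3, -92.2, 136.9]
contact_force: [0.2, 0.4, -1.0]
```

```bash
python3 -m creep '0 0 -0.001 0 0 0 45;0 0 0 0 0 0 45' | grep -E 'tool|contact'
```

```text
tool_pos: [575.2, -92.2, 135.9]
contact_force: [-0.3, 0.2, -1.1]
```

```bash
python3 -m creep '0 0 -0.001 0 0 0 45;0 0 -0.001 0 0 0 45;0 0 0 0 0 0 45' | grep -E 'tool|contact'; python3 -m creep '0 0 -0.001 0 0 0 45;0 0 0 0 0 0 45' | grep -E 'tool|contact'
```

```text
tool_pos: [575.2, -92.1, 133.7]
contact_force: [0.4, -0.2, -1.1]
tool_pos: [575.3, -92.2, 133.0]
contact_force: [-0.6, -0.8, -1.8]
```

```bash
python3 -m creep '0 0 -0.0007 0 0 0 45;0 0 0 0 0 0 45;0 0 0 0 0 0 45' | grep -E 'tool|contact'
```

```text
tool_pos: [575.3, -92.2, 132.9]
contact_force: [-2.0, 0.2, 5.0]
```

Standing on the board. Let go and lift.

```bash
python3 -m creep '0 0 0 0 0 0 60;0 0 0 0 0 0 75;0 0 0 0 0 0 90;0 0 0 0 0 0 100;0 0 0 0 0 0 100;0 0 0 0 0 0 100;0 0 0.005 0 0 0 100;0 0 0.015 0 0 0 100' | grep -E 'tool|contact|width'
python3 -m creep '0 0 0.03 0 0 0 100;0 0 0.03 0 0 0 100;0 0 0.03 0 0 0 100;-0.01 0.03 0 0 0 0 100;-0.01 0.035 0 0 0 0 100;-0.01 0.035 0 0 0 0 100;-0.01 0.035 0 0 0 0 100;-0.01 0.035 0 0 0 0 100' | grep -E 'tool|contact|width'
python3 -m creep '-0.01 0.035 0 0 0 0 100;-0.01 0.035 0 0 0 0 100;-0.01 0.035 0 0 0 0 100;-0.01 0.02 0 0 0 0 100;0 0 0 0 0 0 100;0 0 0 0 0 0 100;0 0 0 0 0 0 100'
python3 rowpic.py p4
```

```text
tool_pos: [574.2, -91.8, 150.7]
contact_force: [-0.4, -0.6, 0.1]
grip_width: 91.5
tool_pos: [524.5, 79.2, 242.8]
contact_force: [0.6, 1.2, 0.1]
grip_width: 91.7
time: 28.32
tool_pos: [485.5, 202.5, 242.5]
tcp_rot: [3.141, 0.0, 1.469]
contact_force: [0.1, 0.2, -0.9]
grip_width: 91.9
finger_force: 0.0
```

View pics/p4_c.png

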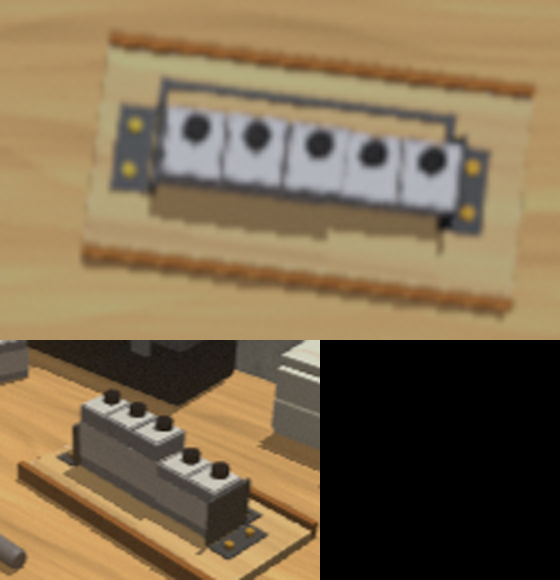

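```bash
python3 - <<'E'
from h import *
np.set_printoptions(precision=1,suppress=True)
im=cv2.imread("pics/p4.png"); box=(255,145,362,212)
c=crop(im,box); hsv=cv2.cvtColor(c,cv2.COLOR_BGR2HSV)
d=(hsv[...,2]<75).astype(np.uint8)
for a,m,b in blobs(d,box,15,40):
    for z in (119,93):
        p=ray("top",m,z)[0,:2]-[568.7,-161.7]; print(z,p@[.9948,-.1018],p@[.1018,.9948],end=" | ")
    print()
E
```

```text
119 8.063138159451537 114.04130508367724 | 93 11.777608391978433 112.9863170096898 | 
119 8.288480519927777 69.71710058183052 | 93 12.00823367666441 67.62297626844648 | 
119 7.998715251097236 23.921704176211044 | 93 11.71167515355791 20.753953014078277 | 
119 6.222957970549164 -15.632108276482576 | 93 9.894287035788313 -19.72715865103952 | 
119 6.597881009200148 -58.42806937442303 | 93 10.277999766681441 -63.526427864184214 | 
119 -35.40685139178937 -73.33837826025355 | 93 -32.7114911912769 -78.7862938932956 |
```

All five tins stand upright in one straight row: the tall caps sit at rack x of about 8.1 mm and the short caps at about 10 mm, and the gripper is clear. Handing in.

```bash
python3 -c "
from plant import order; print(order.close_job())"
```

```text
the job is handed in; nothing more can be done
None
```

The loose tall tin now stands on the rack's board between tall_a and tall_b, with all five tins upright in one straight row; the gripper let go, and the job was handed in at about 28 s.

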